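# Plug the relay into its socket and lock it

## Task

Put the blue plug-in relay upright into the pocket of the grey relay socket, foot down, and feel along the contact tray until the foot drops into the contact opening and the case sits fully down on the tray; do not force it. Then swing the locking lever over the relay until it is fully shut, and let go. Leave the dropper bottle, the objective case and the eraser where they are.

Things in the scene. Friction and masses are not known exactly. Their poses are not given: they have to be found in the camera images.
- relay_centre (a point): Centre (half-way up) of the loose plug-in relay, 0.17 to 0.35 kg, standing on its foot, 68 mm high in all. Blue case 44 (its x) by 64 (its y) by 56 mm high, white label on top, over a black plug foot 30 (x) by 40 (y) by 12 mm high, centred under it. z up. It goes in either way round, its x along the socket's x; half a turn makes no difference.
- socket: Grey relay socket, fixed, 90 (x) by 208 mm (y). Origin under the middle of its pocket at bench height, y along the pocket towards the lever's hinge, z up. The pocket, open above, is 48 mm wide (x, side walls flared at the top) and 106 mm long (y, -53 to +53 mm); its walls end 44 mm above the bench.
- pocket_floor (a point): Middle of the pocket's floor, 22 mm above the bench, axes as the socket. The floor is a stiff white contact tray with one opening for the foot, 36 (x) by 44 (y) by 14 mm deep; its centre lies at x = 0 and an unknown y from -18 to +18 mm, new each time. Relay centre above the bench: 56 mm with the foot on the tray, 44 mm with the foot in the opening and the case resting on the tray.
- lever (a joint): Angle of the locking lever: 0 = shut, level over the pocket and pointing to the socket's -y, 1.57 = upright; starts open at 1.8 to 2.1, leaning back from the pocket (limit 2.2). Steel, 16 mm wide, red knob at its end; stays where left (friction, about 1.5 N at the knob). Shut, its pad is 1.5 mm above a fully seated relay; a relay that is not down blocks it.
- lever_hinge (a point): Hinge axis of the lever, at x = 0, y = +80 mm, 86 mm above the bench in the socket's frame (steel ears reach up to 97 mm); the axis runs along the socket's x; its frame is parallel to the socket's.
- lever_knob (a point): Centre of the lever's red knob, 165 mm from the hinge axis: a disc of 30 mm diameter, 26 mm wide along the socket's x; it can be pinched by its two flat sides and turns between the fingers.
- dropper_bottle: White dropper bottle with black dropper cap, 50 mm diameter, 125 mm high, bystander; origin under its base.
- objective_case_b: Black round screw-top objective case, 38 mm diameter, 57 mm high, bystander; origin under its base.
- eraser: Blue and white eraser lying flat, 19 by 44 mm, 12 mm high, bystander; origin under its middle.
Mind the look-alikes: they are no part of the job. Leave any yellow look-alike of the part that bears relay_centre alone.

How it is judged:
By the outcome, as a careful person would: the job done as asked, in the order asked, and still so for the second after the job is handed in, with the robot touching nothing.
It also fails if it takes over 72 s, if anything falls off the work surface, if the arm or the gripper's body presses on something with over 40 N, if the wrist force passes 120 N, or if a joint passes its speed limit or range.

## Robot

A 7-joint arm with a two-finger parallel gripper is mounted at the origin on a cart in front of the work surface, level with it; the furniture and walls round the work are solid. World frame = base frame: x ahead of the robot, y to its left, z up, the work surface at z = 0. Lengths are in m, angles in degrees, forces in N, time in s.
With the tool pointing down it reaches from about 0.425 to 0.875 m from the base axis. Payload 4.7 kg.
Tool frame: the origin (TCP) lies on the mounting face of the last link; the fingertips stand 182 mm ahead of it and the grasp point (between the pads) lies 164 mm ahead of it; z points along the fingers, y is the line along which they close (so a half turn about z gives the same grasp; the last joint's range is limited). The gripper opens to 87 mm and grips with 3 to 60 N. Pads are 19 mm wide; open, the fingers measure 117 mm over their backs; the gripper's body (75 mm by 190 mm) begins 51 mm behind the grasp point.
Start: joints at [-66.687, 18.392, -4.016, 83.108, 1.295, 78.541, -3.26], TCP at [0.249, 0.6, 0.405] pointing down, gripper open.
Joint ranges: [-163.93, 163.93], [-17.29, 119.83], [-79.2, 71.16], [3.27, 140.29], [-89.18, 269.18], [5.43, 117.66], [-154.24, 154.24]. Speed limits (degrees/s): [147.25, 147.25, 180, 180, 180, 180, 180].

## Interface

Orientations are given as [roll, pitch, yaw] about the fixed x, y, z axes, in that order (R = Rz(yaw) Ry(pitch) Rx(roll)).
In Python, from cell import env gives the robot as it stands.
- The arm moves only by the tool servo_tool, never from a script. Its argument "plan" is a list of rows, each an object with "xyz": the shift along the tool's x, y, z in cm, a list of three; "twist": the turn, a rotation vector about the tool's x, y, z in degrees, a list of three; "jaw": the closure, from 0 (fully open) to 1 (shut). In form: [{"xyz": [x, y, z], "twist": [wx, wy, wz], "jaw": jaw}, ...]. A call has 1 to 10 rows; each row is the pose to reach, as a shift and turn from the pose commanded when the call began, along the tool's axes at that moment; what a row does not reach only later rows make up. A row lasts 1/12 s, in which the tool goes at most 41.7 mm and 7.16 degrees, less where a joint would pass 70% of its speed; a pose out of reach is approached as far as the arm can. A call with a gripper value outside its range is refused whole. The fingers move at their own pace and stop on an object; "newtons" is the grip in N (left out, the last holds). Time passes only in rows, so rows that repeat a pose let the fingers close. It gives the time, the measured TCP pose, the force, the opening and the grip force at its end, in the units of the state.
- env.get_obs(): the state, without advancing time (a new reading comes with each control period).
- env.read_camera(name): name is "scene" or "top"; returns a dict with "img" (480x640x3 uint8, red, green, blue), "camera_matrix" (3x3 intrinsics, pixels), "R" (3x3) and "t" (3): a world point X has camera coordinates R X + t. Camera axes: x right, y down, z forward; pixel columns grow to the right and rows downward; lengths in m; the calibration is good to about 2 mm. A picture is of the moment at which its call begins. There is no depth.
- env.sign_off(): hands the job in; it is judged then, once.
The state is a dict: "time_s": time; "qpos": joint angles; "joint_velocities": joint speeds; "effort": joint torques, N m; "tool_pos": TCP position; "tool_rot": TCP orientation; "force": force on the tool from outside, world axes, zero at the start; "wrist_torque": the same for the moment, N m; "grip_width": finger opening in m; "grasp_force": force on a finger pad.
Only numpy, scipy, OpenCV 4.12 (cv2) and the standard library are available. Lean on these libraries where they do the work, as an engineer would, in place of code of your own. Each camera call takes 0.05 s, during which the arm holds its last target. There are 200 camera calls.

## Working session

There is one attempt and no reset: what is moved stays moved. The work goes in short steps, Python scripts to look and compute and a tool call to move; the robot and the scene stay as the last step left them, time stands still between calls to the robot, and variables do not carry over. Pictures are saved under pics/ and viewed, at most 10 in all, crops included, and the job is handed in when it is done.

Besides the shell and the picture viewer there is one more tool, called after "Request:" as a command line: name --argument value ..., lists and objects as JSON in quotes. servo_tool: Moves the arm, as the interface text tells. Its arguments: {"type":"object","properties":{"plan":{"type":"array","items":{"type":"object","properties":{"xyz":{"type":"array","items":{"type":"number"}},"twist":{"type":"array","items":{"type":"number"}},"jaw":{"type":"number"}}}},"newtons":{"type":"number"}},"required":["plan"]}

```bash
mkdir -p pics; ls; python3 - <<'E'
from cell import env
import cv2,pickle
for n in("scene","top"):
    c=env.read_camera(n); cv2.imwrite(f"pics/{n}0.png",c["img"][:,:,::-1]); pickle.dump(c,open(f"{n}.pkl","wb"))
    print(n,c["camera_matrix"].tolist(),(-c["R"].T@c["t"]).round(3),c["R"].round(2).tolist())
o=env.get_obs();print({k:o[k] for k in("time_s","tool_pos","tool_rot","force","grip_width")})
E
```

```text
pics
scene [[445.1872940090667, 0.0, 319.00946760974364], [0.0, 445.1872940090667, 247.59239766247114], [0.0, 0.0, 1.0]] [ 0.086 -0.446  0.752] [[0.63, -0.77, -0.01], [-0.59, -0.48, -0.65], [0.5, 0.42, -0.76]]
top [[442.98035598284525, 0.0, 322.95346232050633], [0.0, 442.98035598284525, 241.04258843566242], [0.0, 0.0, 1.0]] [ 0.335 -0.076  0.933] [[-0.06, -1.0, 0.0], [-0.97, 0.05, -0.22], [0.22, -0.01, -0.98]]
{'time_s': 0.1, 'tool_pos': array([0.24875645, 0.60031792, 0.40377948]), 'tool_rot': array([-1.79901534e+02,  5.82538887e-03,  1.57495710e+02]), 'force': array([-0.46789623,  0.22710239,  0.35731461]), 'grip_width': 0.08668880174577334}
```

View pics/scene0.png

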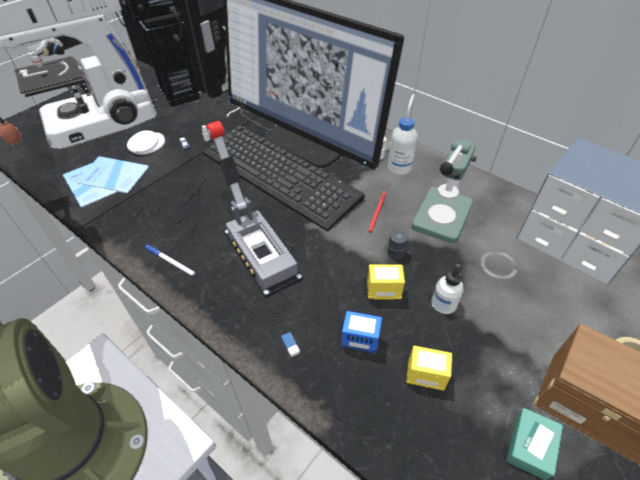

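View pics/top0.png

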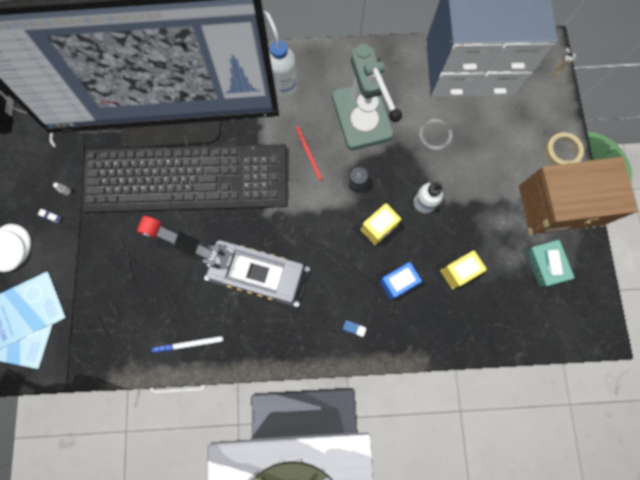

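The scene picture shows the socket at about (262,250), its lever leaning back with the red knob at (213,130), the blue relay at (362,331), and yellow look-alikes at (386,281) and (430,368). The same things in the top picture: socket (257,272), knob (149,226), blue relay (401,280), yellow (381,224) and (464,269). The one I want is the blue case with the white label, since the yellow ones are look-alikes. I'll confirm this in enlarged crops.

```bash
python3 - <<'E'
import cv2,pickle,numpy as np
t=pickle.load(open("top.pkl","rb"))["img"];s=pickle.load(open("scene.pkl","rb"))["img"]
def crop(im,u,v,w,h,k):return cv2.resize(im[v:v+h,u:u+w],None,fx=k,fy=k,interpolation=cv2.INTER_CUBIC)
# A: top socket 190..320 x 225..315 (k6=780x540)
cv2.imwrite("pics/a.png",crop(t,190,225,130,95,6)[:,:,::-1])
# B: left top relay, right scene relay (k6, each 66 wide)
cv2.imwrite("pics/b.png",np.hstack([crop(t,370,245,66,66,6),crop(s,330,300,66,66,6)])[:,:,::-1])
E
```

```text
(no output)
```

View pics/a.png

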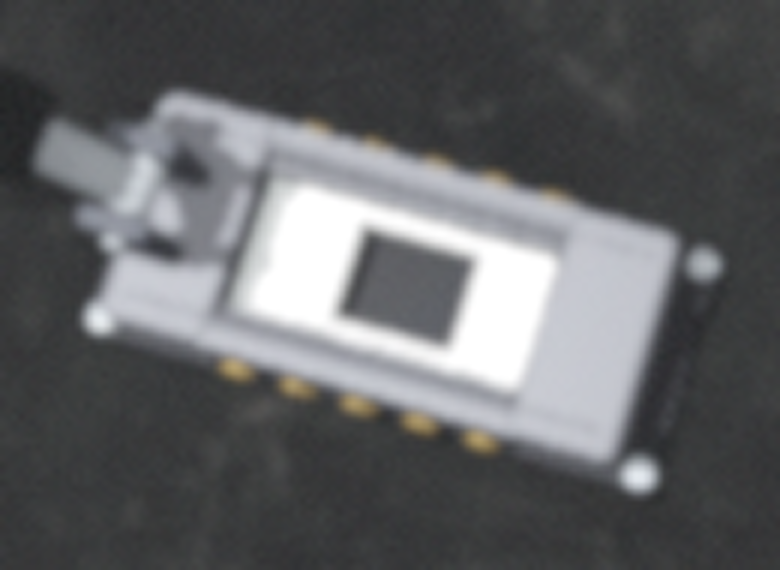

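View pics/b.png

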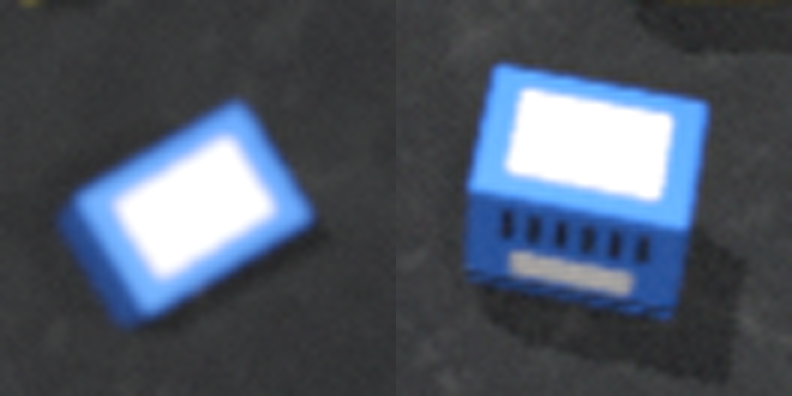

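Crop A shows the socket's top plate with corners at (175,95), (678,238), (608,460) and (105,300), the white tray, and a dark opening with corners at (372,235), (472,262), (450,345) and (345,315). Crop B confirms the blue relay with its white label, and its top-face corners are clear in both views.

```bash
cat > h.py <<'E'
import numpy as np,pickle
def load(n):return pickle.load(open(f"{n}.pkl","rb"))
def ray(c,p,z):
    p=np.atleast_2d(np.array(p,float));K=c["camera_matrix"];o=-c["R"].T@c["t"]
    d=np.c_[(p-K[:2,2])/[K[0,0],K[1,1]],np.ones(len(p))]@c["R"]
    return o+d*((z-o[2])/d[:,2])[:,None]
def px(p,u,v,k=6):return (np.array(p,float)+.5)/k-.5+[u,v]
E
python3 - <<'E'
from h import *
T=load("top");S=load("scene")
def show(n,P):
    print(n,P.mean(0).round(4),"sides",np.linalg.norm(np.roll(P,-1,0)-P,axis=1).round(4),"yaw",np.degrees(np.arctan2(*(np.roll(P,-1,0)-P)[:,1::-1].T)).round(1));print(P[:,:2].round(4).tolist())
show("relay top",ray(T,px([(240,98),(315,215),(140,325),(78,195)],370,245),.068))
show("relay label",ray(T,px([(228,135),(277,210),(160,280),(112,208)],370,245),.068))
show("relay scene",ray(S,px([(98,65),(313,102),(294,228),(72,190)],330,300),.068))
show("plate",ray(T,px([(175,95),(678,238),(608,460),(105,300)],190,225),.044))
show("tray",ray(T,px([(280,178),(562,255),(520,388),(240,310)],190,225),.022))
show("open",ray(T,px([(372,235),(472,262),(450,345),(345,315)],190,225),.022))
show("feet",ray(T,px([(703,265),(640,475),(100,322)],190,225),.01))
from scipy.optimize import least_squares
def proj(c,X):
    q=c["camera_matrix"]@(c["R"]@X+c["t"]);return q[:2]/q[2]
r=least_squares(lambda X:np.r_[proj(T,X)-[148,226.5],proj(S,X)-[212.5,130.5]],[.5,.4,.2]);print("knob",r.x.round(4),r.fun.round(1))
E
```

```text
relay top [ 0.4436 -0.239   0.068 ] sides [0.0451 0.0686 0.0464 0.0633] yaw [-152.7  118.3   20.7  -62.6]
[[0.479, -0.2579], [0.439, -0.2785], [0.4065, -0.2181], [0.4499, -0.2016]]
relay label [ 0.4435 -0.2393  0.068 ] sides [0.029  0.0454 0.0279 0.0459] yaw [-152.1  117.1   29.   -61.4]
[[0.4669, -0.2527], [0.4413, -0.2663], [0.4206, -0.2259], [0.445, -0.2124]]
relay scene [ 0.4428 -0.241   0.068 ] sides [0.0646 0.0428 0.0644 0.0434] yaw [ -62.6 -153.1  117.9   27.1]
[[0.4471, -0.2025], [0.4769, -0.2598], [0.4387, -0.2792], [0.4085, -0.2223]]
plate [0.4822 0.0527 0.044 ] sides [0.1799 0.0781 0.1786 0.0736] yaw [-109.2  160.    69.3  -18.9]
[[0.5476, 0.125], [0.4883, -0.0449], [0.4149, -0.0182], [0.478, 0.1488]]
tray [0.482  0.0525 0.022 ] sides [0.1026 0.0481 0.1009 0.0479] yaw [-108.6  160.5   71.3  -17.5]
[[0.5211, 0.0935], [0.4884, -0.0037], [0.4431, 0.0124], [0.4754, 0.1079]]
open [0.4794 0.0493 0.022 ] sides [0.0362 0.0297 0.038  0.0292] yaw [-108.4  163.6   70.9  -19.8]
[[0.4991, 0.0619], [0.4877, 0.0275], [0.4592, 0.0359], [0.4717, 0.0718]]
feet [0.4574 0.0268 0.01  ] sides [0.0762 0.1966 0.2114] yaw [160.7  71.1 -87.7]
[[0.4841, -0.052], [0.4122, -0.0268], [0.4758, 0.1592]]
knob [0.5317 0.199  0.2303] [-0.4  0.7  1.  -0.2]
```

The relay centre is at (0.443,-0.240), with its x axis at 28°. The socket origin is at (0.482,0.053) with yaw -19°, and the opening looks to be near socket y ≈ -4 to -1 mm. The measured sizes and the knob's side offset agree with the task data. I'll move now.

```bash
cat >> h.py <<'E'
from scipy.spatial.transform import Rotation as Ro
def go(p0,r0,p1,r1):
    A=Ro.from_euler("xyz",r0,degrees=True);B=Ro.from_euler("xyz",r1,degrees=True)
    print("xyz",(A.inv().apply(np.array(p1)-p0)*100).round(2),"twist",(A.inv()*B).as_rotvec(degrees=True).round(2))
O=np.array([.482,.0525,0]);SY=-19
def soc(p):return O+Ro.from_euler("z",SY,degrees=True).apply(p)
def insoc(p):return Ro.from_euler("z",-SY,degrees=True).apply(np.array(p)-O)
E
python3 - <<'E'
from h import *
a=[.249,.6,.405];w=[.43,.08,.42];g=[.443,-.24,.30];D=[180,0,118]
go(a,[180,0,157.5],w,D);go(w,D,g,D)
T=load("top");print(ray(T,[(428,210),(360,188)],0).round(3))
E
```

```text
xyz [-36.62 -41.12  -1.5 ] twist [-0.  -0.  39.5]
xyz [-28.86 -13.88  12.  ] twist [0. 0. 0.]
[[ 0.601 -0.324  0.   ]
 [ 0.66  -0.178  0.   ]]
```

Request:
servo_tool --plan '[{"xyz": [-3,-3,-0.5],"twist": [0,0,5],"jaw": 0},{"xyz": [-5.7,-6,-0.8],"twist": [0,0,10],"jaw": 0},{"xyz": [-8.5,-9,-1],"twist": [0,0,15],"jaw": 0},{"xyz": [-11.2,-12,-1],"twist": [0,0,20],"jaw": 0},{"xyz": [-13.9,-15,-1.2],"twist": [0,0,25],"jaw": 0},{"xyz": [-16.6,-18,-1.2],"twist": [0,0,30],"jaw": 0},{"xyz": [-19.2,-21,-1.5],"twist": [0,0,35],"jaw": 0},{"xyz": [-21.8,-24,-1.5],"twist": [0,0,39.5],"jaw": 0},{"xyz": [-24.5,-27,-1.5],"twist": [0,0,39.5],"jaw": 0},{"xyz": [-27,-30,-1.5],"twist": [0,0,39.5],"jaw": 0}]'

```text
time_s: 0.93
tool_pos: [0.3837, 0.2177, 0.4196]
tool_rot: [180.0, -0.0, 118.0]
force: [0.9, -0.8, 0.8]
grip_width: 0.087
grasp_force: 0.0
```

Request:
servo_tool --plan '[{"xyz": [-4,-0.9,0.5],"twist": [0,0,0],"jaw": 0},{"xyz": [-8,-1.9,1],"twist": [0,0,0],"jaw": 0},{"xyz": [-12,-2.9,1.5],"twist": [0,0,0],"jaw": 0},{"xyz": [-16,-3.9,2],"twist": [0,0,0],"jaw": 0},{"xyz": [-20,-4.9,2.5],"twist": [0,0,0],"jaw": 0},{"xyz": [-23.5,-6.5,3],"twist": [0,0,0],"jaw": 0},{"xyz": [-27,-8.2,4],"twist": [0,0,0],"jaw": 0},{"xyz": [-30.5,-9.9,5],"twist": [0,0,0],"jaw": 0},{"xyz": [-34,-11.6,6],"twist": [0,0,0],"jaw": 0},{"xyz": [-37.4,-13.3,7],"twist": [0,0,0],"jaw": 0}]'

```text
time_s: 1.77
tool_pos: [0.4409, -0.1747, 0.3494]
tool_rot: [179.9, -0.0, 118.0]
force: [1.2, 0.6, -1.2]
grip_width: 0.0868
grasp_force: 0.0
```

```bash
python3 - <<'E'
from h import *
from cell import env
o=env.get_obs();print(o["tool_pos"],o["tool_rot"])
go(o["tool_pos"],o["tool_rot"],[.443,-.240,.221],[180,0,118])
E
```

```text
[ 0.44086662 -0.1747028   0.34937172] [ 1.79937232e+02 -6.70209792e-03  1.17991678e+02]
xyz [-5.87 -2.89 12.83] twist [ 0.06 -0.01 -0.01]
```

Request:
servo_tool --newtons 20 --plan '[{"xyz": [-3,-1.5,1],"twist": [0,0,0],"jaw": 0},{"xyz": [-5.9,-2.9,2.5],"twist": [0,0,0],"jaw": 0},{"xyz": [-5.9,-2.9,5.5],"twist": [0,0,0],"jaw": 0},{"xyz": [-5.9,-2.9,8.5],"twist": [0,0,0],"jaw": 0},{"xyz": [-5.9,-2.9,11],"twist": [0,0,0],"jaw": 0},{"xyz": [-5.9,-2.9,12.2],"twist": [0,0,0],"jaw": 0},{"xyz": [-5.9,-2.9,12.8],"twist": [0,0,0],"jaw": 0},{"xyz": [-5.9,-2.9,12.8],"twist": [0,0,0],"jaw": 0}]'

```text
time_s: 2.43
tool_pos: [0.4434, -0.2381, 0.221]
tool_rot: [-179.9, -0.1, 118.0]
force: [0.1, 0.4, 0.2]
grip_width: 0.0871
grasp_force: 0.0
```

```bash
python3 - <<'E'
from cell import env
import cv2,numpy as np
t=env.read_camera("top")["img"];s=env.read_camera("scene")["img"]
f=lambda im,u,v:cv2.resize(im[v:v+130,u:u+130],None,fx=3,fy=3)
cv2.imwrite("pics/c.png",np.hstack([f(t,340,220),f(s,300,250)])[:,:,::-1])
E
```

```text
(no output)
```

View pics/c.png

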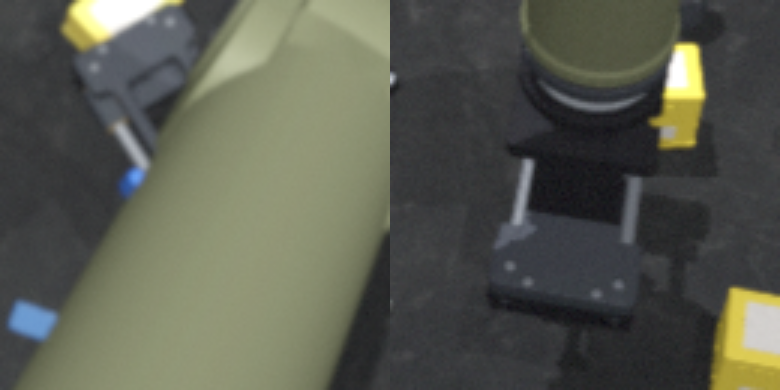

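The arm and gripper hide the relay, and only a blue corner shows at (130,180) in the left crop. Nothing else is being touched, so I'll close the fingers.

Request:
servo_tool --newtons 20 --plan '[{"xyz": [0,0,0],"twist": [0,0,0],"jaw": 0.3},{"xyz": [0,0,0],"twist": [0,0,0],"jaw": 0.45},{"xyz": [0,0,0],"twist": [0,0,0],"jaw": 0.6},{"xyz": [0,0,0],"twist": [0,0,0],"jaw": 0.8},{"xyz": [0,0,0],"twist": [0,0,0],"jaw": 1},{"xyz": [0,0,0],"twist": [0,0,0],"jaw": 1},{"xyz": [0,0,0],"twist": [0,0,0],"jaw": 1}]'

```text
time_s: 3.12
tool_pos: [0.4437, -0.2383, 0.2218]
tool_rot: [180.0, -0.0, 118.0]
force: [0.0, -0.4, -0.0]
grip_width: 0.0482
grasp_force: 0.0
```

Request:
servo_tool --plan '[{"xyz": [0,0,0],"twist": [0,0,0],"jaw": 1},{"xyz": [0,0,0],"twist": [0,0,0],"jaw": 1},{"xyz": [0,0,0],"twist": [0,0,0],"jaw": 1},{"xyz": [0,0,0],"twist": [0,0,0],"jaw": 1}]'

```text
time_s: 3.45
tool_pos: [0.4436, -0.2384, 0.2217]
tool_rot: [-180.0, -0.0, 118.0]
force: [-1.0, -0.7, 0.6]
grip_width: 0.0439
grasp_force: 19.8
```

Request:
servo_tool --plan '[{"xyz": [0,0,-1.5],"twist": [0,0,0],"jaw": 1},{"xyz": [0,0,-4],"twist": [0,0,0],"jaw": 1},{"xyz": [0,0,-6.5],"twist": [0,0,0],"jaw": 1},{"xyz": [0,0,-9],"twist": [0,0,0],"jaw": 1},{"xyz": [0,0,-10.5],"twist": [0,0,0],"jaw": 1},{"xyz": [0,0,-11],"twist": [0,0,0],"jaw": 1}]'

```text
time_s: 3.95
tool_pos: [0.4442, -0.2388, 0.3339]
tool_rot: [179.8, 0.1, 118.0]
force: [0.6, -0.7, -2.1]
grip_width: 0.0439
grasp_force: 19.8
```

```bash
python3 - <<'E'
from h import *
from cell import env
o=env.get_obs();print(o["tool_pos"],o["tool_rot"],o["force"],o["grip_width"])
go(o["tool_pos"],o["tool_rot"],soc([0,-.003+.0013,.1877+.095]),[180,0,71])
E
```

```text
[ 0.44419145 -0.23883859  0.33390018] [1.79797667e+02 1.15920856e-01 1.17995250e+02] [ 0.57948758 -0.65150796 -2.08225226] 0.043909868752673525
xyz [23.84 16.87  5.13] twist [2.4e-01 3.0e-02 4.7e+01]
```

Request:
servo_tool --plan '[{"xyz": [2.6,1.8,0],"twist": [0,0,6],"jaw": 1},{"xyz": [5.2,3.7,0],"twist": [0,0,12],"jaw": 1},{"xyz": [8,5.6,0],"twist": [0,0,18],"jaw": 1},{"xyz": [10.8,7.6,0],"twist": [0,0,24],"jaw": 1},{"xyz": [13.6,9.6,0],"twist": [0,0,30],"jaw": 1},{"xyz": [16.4,11.6,0],"twist": [0,0,36],"jaw": 1},{"xyz": [19.2,13.6,0],"twist": [0,0,42],"jaw": 1},{"xyz": [21.8,15.4,1],"twist": [0,0,47],"jaw": 1},{"xyz": [23.4,16.6,2.5],"twist": [0,0,47],"jaw": 1},{"xyz": [23.8,16.9,4],"twist": [0,0,47],"jaw": 1}]'

```text
time_s: 4.78
tool_pos: [0.4809, 0.056, 0.2902]
tool_rot: [-179.9, -0.1, 71.4]
force: [0.3, -0.4, -2.6]
grip_width: 0.0442
grasp_force: 19.8
```

```bash
python3 - <<'E'
from h import *
from cell import env
import cv2
c=env.read_camera("scene");o=env.get_obs();p=o["tool_pos"];print(p,o["tool_rot"],o["force"],o["grip_width"]);print(insoc(p))
go(p,o["tool_rot"],soc([0,-.0017,.1877+.066]),[180,0,71])
im=cv2.resize(c["img"][190:320,190:330],None,fx=5.5,fy=4.5) if 0 else cv2.resize(c["img"][200:310,200:320],None,fx=5,fy=5,interpolation=cv2.INTER_CUBIC)
def pj(X):
    q=c["camera_matrix"]@(c["R"]@X+c["t"]);return tuple(int(v) for v in ((q[:2]/q[2]-[200,200])*5+2))
def box(x,y0,y1,z,col):
    P=np.array([pj(soc(np.array(v))) for v in((-x,y0,z),(x,y0,z),(x,y1,z),(-x,y1,z))]);cv2.polylines(im,[P],True,col,1)
box(.024,-.053,.053,.044,(255,0,0));box(.024,-.053,.053,.022,(0,255,0))
rc=insoc(p)+[0,-.0013,-.1877]
for z in(-.022,.034):
  P=np.array([pj(soc(rc+np.array([a,b,z]))) for a,b in((-.022,-.032),(.022,-.032),(.022,.032),(-.022,.032))]);cv2.polylines(im,[P],True,(255,255,0),1)
cv2.imwrite("pics/d.png",im[:,:,::-1])
E
```

```text
[0.47941751 0.05484059 0.28704398] [-179.69801923    0.18805858   71.33356198] [-0.80284735  0.46258961 -4.35247314] 0.04391877041092875
[-0.00320382  0.0013723   0.28704398]
xyz [-0.3   0.34  3.33] twist [-0.3   0.19  0.33]
```

View pics/d.png

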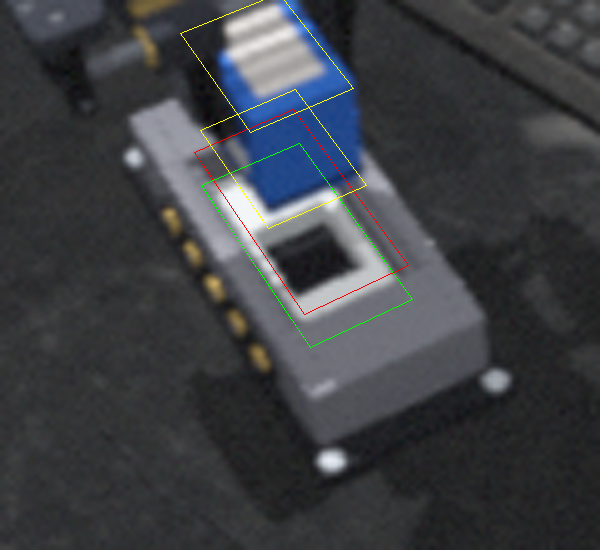

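The red rim and green floor outlines match the pocket: near rim corner at (310,315) against the predicted (305,314). The relay was still moving when the picture was taken, so its bottom corner at (268,207) is off the outline at (268,228). I'll line it up and check again with the arm still.

Request:
servo_tool --plan '[{"xyz": [-0.2,0.2,0.5],"twist": [0,0,0.2],"jaw": 1},{"xyz": [-0.3,0.2,1],"twist": [0,0,0.2],"jaw": 1},{"xyz": [-0.3,0.2,1],"twist": [0,0,0.2],"jaw": 1},{"xyz": [-0.3,0.2,1],"twist": [0,0,0.2],"jaw": 1}]'

```text
time_s: 5.17
tool_pos: [0.4821, 0.0463, 0.2819]
tool_rot: [180.0, -0.0, 70.7]
force: [0.6, 0.3, -2.3]
grip_width: 0.0441
grasp_force: 19.8
```

```bash
cat > ov.py <<'E'
from h import *
from cell import env
import cv2,sys
c=env.read_camera("scene");o=env.get_obs();p=o["tool_pos"];print(p,o["tool_rot"],o["force"],o["grip_width"]);print(insoc(p).round(4))
im=cv2.resize(c["img"][190:290,200:320],None,fx=6,fy=6,interpolation=cv2.INTER_CUBIC)
def pj(X):
    q=c["camera_matrix"]@(c["R"]@X+c["t"]);return tuple(int(v) for v in ((q[:2]/q[2]-[200,190])*6+2.5))
rc=insoc(p)+[0,-.0013,-.1877]
def draw(hx,hy,z,col,org=rc):
  P=np.array([pj(soc(org+np.array([a,b,z]))) for a,b in((-hx,-hy),(hx,-hy),(hx,hy),(-hx,hy))]);cv2.polylines(im,[P],True,col,1);print(P.tolist())
draw(.022,.032,-.022,(255,255,0));draw(.022,.032,.034,(255,255,0));draw(.024,.053,.044,(255,0,0),np.zeros(3))
draw(.018,.022,.022,(0,255,0),np.array([0,-.003,0]))
cv2.imwrite(sys.argv[1],im[:,:,::-1])
E
python3 ov.py pics/e.png
```

```text
[0.48227061 0.0465454  0.28224182] [ 1.79966062e+02 -3.59364284e-02  7.06776412e+01] [ 0.81976018 -0.2814368  -2.37713427] 0.04410659265984541
[ 0.0022 -0.0055  0.2822]
[[348, 350], [464, 298], [378, 183], [265, 232]]
[[327, 236], [449, 183], [360, 67], [242, 117]]
[[365, 437], [490, 379], [352, 191], [233, 242]]
[[351, 416], [442, 374], [386, 296], [297, 336]]
```

View pics/e.png

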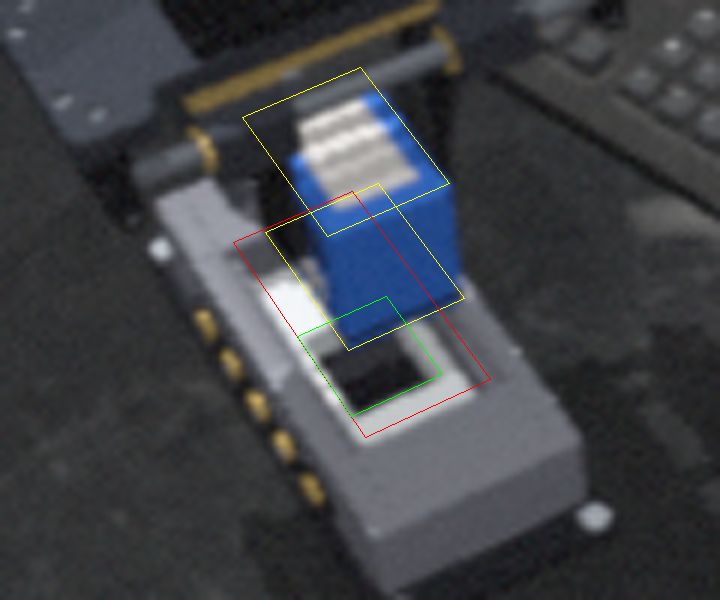

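The picture shows the relay over the pocket with its bottom near corner at about (348,338). The dark opening has its near edge at (360,412) to (425,380), which matches y ≈ -3 mm. I'll correct by x -2.2 mm and y +3.8 mm, then lower gently.

Request:
servo_tool --plan '[{"xyz": [0.38,-0.22,0.3],"twist": [0,0,0.3],"jaw": 1},{"xyz": [0.38,-0.22,1],"twist": [0,0,0.3],"jaw": 1},{"xyz": [0.38,-0.22,1.7],"twist": [0,0,0.3],"jaw": 1},{"xyz": [0.38,-0.22,2.3],"twist": [0,0,0.3],"jaw": 1},{"xyz": [0.38,-0.22,2.8],"twist": [0,0,0.3],"jaw": 1},{"xyz": [0.38,-0.22,3.1],"twist": [0,0,0.3],"jaw": 1},{"xyz": [0.38,-0.22,3.3],"twist": [0,0,0.3],"jaw": 1},{"xyz": [0.38,-0.22,3.4],"twist": [0,0,0.3],"jaw": 1}]'

```text
time_s: 5.88
tool_pos: [0.4812, 0.0519, 0.2474]
tool_rot: [-180.0, 0.0, 70.5]
force: [-0.9, -0.1, -2.3]
grip_width: 0.0437
grasp_force: 19.8
```

Request:
servo_tool --plan '[{"xyz": [0,0,0.1],"twist": [0,0,0],"jaw": 1},{"xyz": [0,0,0.2],"twist": [0,0,0],"jaw": 1},{"xyz": [0,0,0.3],"twist": [0,0,0],"jaw": 1},{"xyz": [0,0,0.4],"twist": [0,0,0],"jaw": 1},{"xyz": [0,0,0.4],"twist": [0,0,0],"jaw": 1}]'

```text
time_s: 6.3
tool_pos: [0.4812, 0.052, 0.2437]
tool_rot: [-180.0, -0.0, 70.5]
force: [0.1, -0.8, -2.1]
grip_width: 0.0439
grasp_force: 19.8
```

```bash
cat > st.py <<'E'
from h import *
from cell import env
o=env.get_obs();print(o["time_s"],insoc(o["tool_pos"]).round(4),o["tool_rot"].round(2),"relay z",round(o["tool_pos"][2]-.1877,4),"F soc",Ro.from_euler("z",-SY,degrees=True).apply(o["force"]).round(1),o["grip_width"],o["wrist_torque"].round(2))
E
python3 st.py
```

```text
6.3 [-0.0006 -0.0008  0.2437] [-180.    -0.    70.5] relay z 0.056 F soc [ 0.3 -0.7 -2.1] 0.04388835947507099 [-0.09  0.06  0.04]
```

Request:
servo_tool --plan '[{"xyz": [0,0.05,0.08],"twist": [0,0,-0.5],"jaw": 1},{"xyz": [0,0.05,0.16],"twist": [0,0,-0.5],"jaw": 1},{"xyz": [0,0.05,0.24],"twist": [0,0,-0.5],"jaw": 1},{"xyz": [0,0.05,0.24],"twist": [0,0,-0.5],"jaw": 1}]'

```text
time_s: 6.63
tool_pos: [0.4816, 0.0518, 0.2412]
tool_rot: [-180.0, 0.0, 71.0]
force: [0.4, -0.1, -2.9]
grip_width: 0.0439
grasp_force: 19.8
```

```bash
python3 st.py
```

```text
6.6333 [-1.000e-04 -8.000e-04  2.412e-01] [-1.7999e+02  1.0000e-02  7.0990e+01] relay z 0.0535 F soc [ 0.4  0.  -2.9] 0.04386514095784864 [-0.07  0.1  -0.01]
```

Request:
servo_tool --plan '[{"xyz": [0,0,0.08],"twist": [0,0,0],"jaw": 1},{"xyz": [0,0,0.16],"twist": [0,0,0],"jaw": 1},{"xyz": [0,0,0.24],"twist": [0,0,0],"jaw": 1},{"xyz": [0,0,0.3],"twist": [0,0,0],"jaw": 1},{"xyz": [0,0,0.3],"twist": [0,0,0],"jaw": 1}]'

```text
time_s: 7.05
tool_pos: [0.4816, 0.0518, 0.2382]
tool_rot: [-180.0, 0.0, 71.0]
force: [-0.7, 0.2, -2.0]
grip_width: 0.0441
grasp_force: 19.8
```

```bash
python3 st.py
```

```text
7.05 [-1.000e-04 -8.000e-04  2.382e-01] [-1.7999e+02  1.0000e-02  7.0990e+01] relay z 0.0505 F soc [-0.7 -0.  -2. ] 0.044133294894339155 [-0.13  0.1   0.02]
```

Request:
servo_tool --plan '[{"xyz": [0,0,0.1],"twist": [0,0,0],"jaw": 1},{"xyz": [0,0,0.2],"twist": [0,0,0],"jaw": 1},{"xyz": [0,0,0.3],"twist": [0,0,0],"jaw": 1},{"xyz": [0,0,0.4],"twist": [0,0,0],"jaw": 1},{"xyz": [0,0,0.45],"twist": [0,0,0],"jaw": 1},{"xyz": [0,0,0.5],"twist": [0,0,0],"jaw": 1},{"xyz": [0,0,0.5],"twist": [0,0,0],"jaw": 1}]'

```text
time_s: 7.63
tool_pos: [0.4817, 0.0518, 0.2332]
tool_rot: [-180.0, 0.0, 71.0]
force: [-0.7, 0.0, -2.3]
grip_width: 0.0437
grasp_force: 19.8
```

```bash
python3 st.py
```

```text
7.6333 [-1.000e-04 -8.000e-04  2.332e-01] [-180.    0.   71.] relay z 0.0455 F soc [-0.6 -0.2 -2.3] 0.04368547778870287 [-0.16  0.11  0.05]
```

The relay is at 45.5 mm with no contact force, so the foot is in the opening. I'll lower the rest until it rests on the tray.

Request:
servo_tool --plan '[{"xyz": [0,0,0.05],"twist": [0,0,0],"jaw": 1},{"xyz": [0,0,0.1],"twist": [0,0,0],"jaw": 1},{"xyz": [0,0,0.15],"twist": [0,0,0],"jaw": 1},{"xyz": [0,0,0.18],"twist": [0,0,0],"jaw": 1},{"xyz": [0,0,0.18],"twist": [0,0,0],"jaw": 1}]'

```text
time_s: 8.05
tool_pos: [0.4818, 0.0518, 0.2319]
tool_rot: [-180.0, -0.0, 71.0]
force: [-1.8, -0.0, 3.0]
grip_width: 0.0439
grasp_force: 19.8
```

```bash
python3 st.py
```

```text
8.05 [ 1.000e-04 -8.000e-04  2.319e-01] [-1.800e+02 -1.000e-02  7.099e+01] relay z 0.0442 F soc [-1.7 -0.6  3. ] 0.0438872990287893 [-0.12  0.37 -0.08]
```

The relay has seated: it rests at 44.2 mm with about 5 N of upward reaction. I'll release it and rise.

Request:
servo_tool --plan '[{"xyz": [0,0,0],"twist": [0,0,0],"jaw": 0.4},{"xyz": [0,0,0],"twist": [0,0,0],"jaw": 0.2},{"xyz": [0,0,0],"twist": [0,0,0],"jaw": 0},{"xyz": [0,0,0],"twist": [0,0,0],"jaw": 0},{"xyz": [0,0,-0.5],"twist": [0,0,0],"jaw": 0},{"xyz": [0,0,-3],"twist": [0,0,0],"jaw": 0},{"xyz": [0,0,-6],"twist": [0,0,0],"jaw": 0},{"xyz": [0,0,-10],"twist": [0,0,0],"jaw": 0},{"xyz": [0,0,-14],"twist": [0,0,0],"jaw": 0},{"xyz": [0,0,-18],"twist": [0,0,0],"jaw": 0}]'

```text
time_s: 8.88
tool_pos: [0.4813, 0.0513, 0.4138]
tool_rot: [180.0, -0.0, 71.0]
force: [0.7, -0.1, -0.6]
grip_width: 0.0865
grasp_force: 0.0
```

Request:
servo_tool --plan '[{"xyz": [0,0,-3],"twist": [0,0,0],"jaw": 0},{"xyz": [0,0,-5],"twist": [0,0,0],"jaw": 0},{"xyz": [0,0,-5],"twist": [0,0,0],"jaw": 0},{"xyz": [0,0,-5],"twist": [0,0,0],"jaw": 0}]'

```text
time_s: 9.22
tool_pos: [0.4819, 0.0515, 0.4629]
tool_rot: [179.9, -0.1, 71.0]
force: [0.1, 1.0, 0.2]
grip_width: 0.0872
grasp_force: 0.0
```

```bash
python3 st.py; python3 - <<'E'
from cell import env
import cv2,numpy as np
t=env.read_camera("top")["img"];s=env.read_camera("scene")["img"]
f=lambda im,u,v:cv2.resize(im[v:v+180,u:u+130],None,fx=3,fy=3)
cv2.imwrite("pics/f.png",np.hstack([f(t,130,180),f(s,190,115)])[:,:,::-1])
E
```

```text
9.2167 [ 2.000e-04 -1.000e-03  4.629e-01] [ 1.7988e+02 -1.2000e-01  7.0980e+01] relay z 0.2752 F soc [-0.3  0.9  0.2] 0.0871537744895115 [-0.15  0.12 -0.04]
```

View pics/f.png

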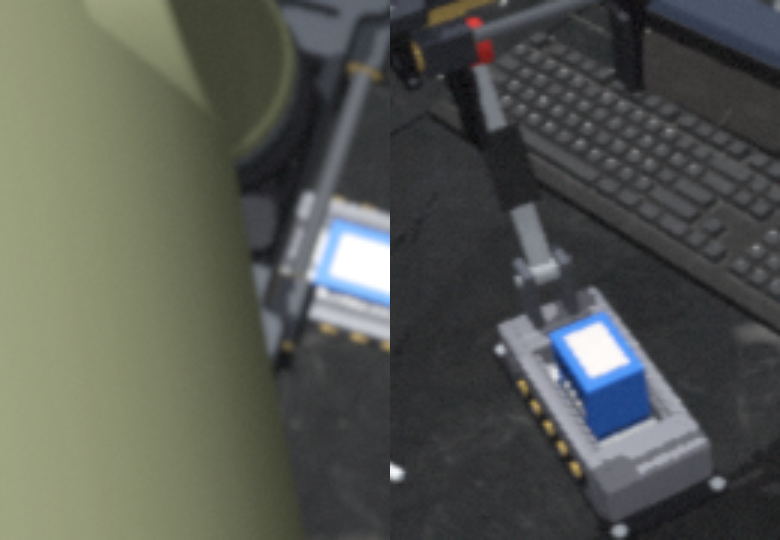

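The relay stands upright and low in the pocket, at (600,375) in the right half, with the lever still back and its knob at (482,40). Next I'll go over the knob and straddle its flat sides.

Request:
servo_tool --newtons 12 --plan '[{"xyz": [4,0,0],"twist": [0,0,0],"jaw": 0.2},{"xyz": [8,0,0],"twist": [0,0,0],"jaw": 0.2},{"xyz": [12,0,0],"twist": [0,0,0],"jaw": 0.2},{"xyz": [15,0,0],"twist": [0,0,0],"jaw": 0.2},{"xyz": [15.8,0,0],"twist": [0,0,0],"jaw": 0.2},{"xyz": [15.8,0,2],"twist": [0,0,0],"jaw": 0.2},{"xyz": [15.8,0,4],"twist": [0,0,0],"jaw": 0.2},{"xyz": [15.8,0,5.8],"twist": [0,0,0],"jaw": 0.2},{"xyz": [15.8,0,6.7],"twist": [0,0,0],"jaw": 0.2},{"xyz": [15.8,0,6.7],"twist": [0,0,0],"jaw": 0.2}]'

```text
time_s: 10.15
tool_pos: [0.5322, 0.2005, 0.3912]
tool_rot: [-179.8, 0.3, 71.0]
force: [-0.4, -0.5, 0.0]
grip_width: 0.0697
grasp_force: 0.0
```

```bash
python3 st.py; python3 - <<'E'
from cell import env
import cv2,numpy as np
s=env.read_camera("scene")["img"]
cv2.imwrite("pics/g.png",cv2.resize(s[80:200,150:280],None,fx=5,fy=5,interpolation=cv2.INTER_CUBIC)[:,:,::-1])
E
```

```text
10.15 [-0.0007  0.1562  0.3912] [-179.77    0.28   70.96] relay z 0.2035 F soc [-0.2 -0.6  0. ] 0.06971937163598994 [-0.15  0.07  0.03]
```

View pics/g.png

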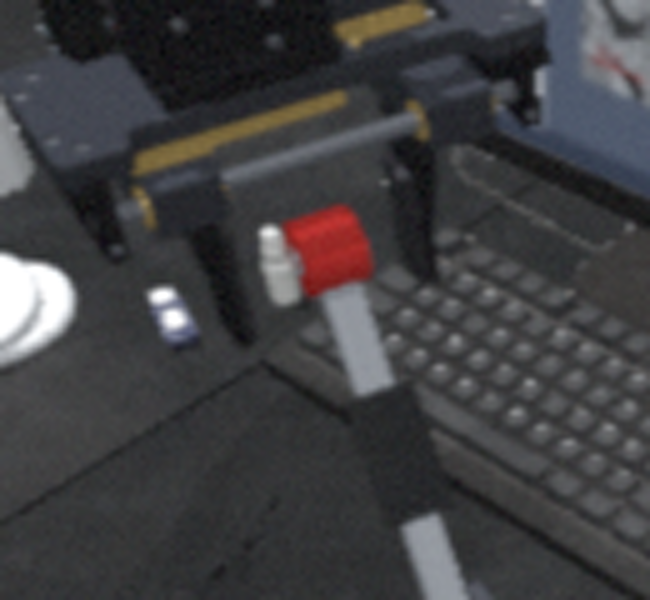

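The red knob at (330,250) sits between the two fingers, at (225,280) and (415,200). I'll pinch it.

Request:
servo_tool --newtons 12 --plan '[{"xyz": [0,0,0],"twist": [0,0,0],"jaw": 0.4},{"xyz": [0,0,0],"twist": [0,0,0],"jaw": 0.6},{"xyz": [0,0,0],"twist": [0,0,0],"jaw": 0.8},{"xyz": [0,0,0],"twist": [0,0,0],"jaw": 1},{"xyz": [0,0,0],"twist": [0,0,0],"jaw": 1},{"xyz": [0,0,0],"twist": [0,0,0],"jaw": 1},{"xyz": [0,0,0],"twist": [0,0,0],"jaw": 1},{"xyz": [0,0,0],"twist": [0,0,0],"jaw": 1},{"xyz": [0,0,0],"twist": [0,0,0],"jaw": 1},{"xyz": [0,0,0],"twist": [0,0,0],"jaw": 1}]'

```text
time_s: 11.03
tool_pos: [0.5331, 0.2012, 0.3946]
tool_rot: [-180.0, -0.0, 71.0]
force: [-0.4, 0.5, 1.1]
grip_width: 0.0257
grasp_force: 12.0
```

```bash
python3 st.py; python3 - <<'E'
from h import *
from cell import env
p=insoc(env.get_obs()["tool_pos"]);g=p[1:]-[.08,.086+.164];a0=np.arctan2(g[1],-g[0]);r=np.hypot(*g);print("angle",a0,"r",r)
for a in np.linspace(a0,0,21)[1:]:
    q=np.array([.08-r*np.cos(a),.25+r*np.sin(a)]);print(round(a,3),"dx,dz cm",((q-p[1:])*[100,-100]).round(1))
E
```

```text
11.0333 [-1.000e-04  1.572e-01  3.946e-01] [-1.7998e+02 -1.0000e-02  7.1000e+01] relay z 0.2069 F soc [-0.5  0.3  1.1] 0.025660523258440947 [-0.06  0.3  -0.09]
angle 2.061214298087924 r 0.16397274196360964
1.958 dx,dz cm [-1.5 -0.7]
1.855 dx,dz cm [-3.1 -1.3]
1.752 dx,dz cm [-4.8 -1.7]
1.649 dx,dz cm [-6.4 -1.9]
1.546 dx,dz cm [-8.1 -1.9]
1.443 dx,dz cm [-9.8 -1.8]
1.34 dx,dz cm [-11.5  -1.5]
1.237 dx,dz cm [-13.1  -1. ]
1.134 dx,dz cm [-14.7  -0.4]
1.031 dx,dz cm [-16.2   0.4]
0.928 dx,dz cm [-17.6   1.3]
0.824 dx,dz cm [-18.9   2.4]
0.721 dx,dz cm [-20.    3.6]
0.618 dx,dz cm [-21.1   5. ]
0.515 dx,dz cm [-22.    6.4]
0.412 dx,dz cm [-22.7   7.9]
0.309 dx,dz cm [-23.3   9.5]
0.206 dx,dz cm [-23.8  11.1]
0.103 dx,dz cm [-24.   12.8]
0.0 dx,dz cm [-24.1  14.5]
```

Request:
servo_tool --plan '[{"xyz": [-1.5,0,-0.7],"twist": [0,0,0],"jaw": 1},{"xyz": [-3.1,0,-1.3],"twist": [0,0,0],"jaw": 1},{"xyz": [-4.8,0,-1.7],"twist": [0,0,0],"jaw": 1},{"xyz": [-6.4,0,-1.9],"twist": [0,0,0],"jaw": 1},{"xyz": [-8.1,0,-1.9],"twist": [0,0,0],"jaw": 1},{"xyz": [-9.8,0,-1.8],"twist": [0,0,0],"jaw": 1},{"xyz": [-11.5,0,-1.5],"twist": [0,0,0],"jaw": 1},{"xyz": [-13.1,0,-1],"twist": [0,0,0],"jaw": 1},{"xyz": [-14.7,0,-0.4],"twist": [0,0,0],"jaw": 1},{"xyz": [-14.7,0,-0.4],"twist": [0,0,0],"jaw": 1}]'

```text
time_s: 11.87
tool_pos: [0.4836, 0.0588, 0.3964]
tool_rot: [-179.8, 0.1, 70.8]
force: [-2.8, 1.6, -3.8]
grip_width: 0.0256
grasp_force: 12.0
```

```bash
python3 st.py
```

```text
11.8667 [-0.0005  0.0065  0.3964] [-1.7979e+02  1.0000e-01  7.0790e+01] relay z 0.2087 F soc [-3.2  0.6 -3.8] 0.025588166210674813 [0.3  0.73 0.02]
```

Request:
servo_tool --plan '[{"xyz": [-1.5,0,0.8],"twist": [0,0,0],"jaw": 1},{"xyz": [-2.9,0,1.7],"twist": [0,0,0],"jaw": 1},{"xyz": [-4.2,0,2.8],"twist": [0,0,0],"jaw": 1},{"xyz": [-5.3,0,4],"twist": [0,0,0],"jaw": 1},{"xyz": [-6.4,0,5.4],"twist": [0,0,0],"jaw": 1},{"xyz": [-7.3,0,6.8],"twist": [0,0,0],"jaw": 1},{"xyz": [-8,0,8.3],"twist": [0,0,0],"jaw": 1},{"xyz": [-8.6,0,9.9],"twist": [0,0,0],"jaw": 1},{"xyz": [-9.1,0,11.5],"twist": [0,0,0],"jaw": 1},{"xyz": [-9.1,0,11.5],"twist": [0,0,0],"jaw": 1}]'

```text
time_s: 12.7
tool_pos: [0.4546, -0.0233, 0.2813]
tool_rot: [-179.8, -0.0, 71.0]
force: [-2.1, 5.6, -3.1]
grip_width: 0.0261
grasp_force: 12.0
```

```bash
python3 st.py
```

```text
12.7 [-0.0012 -0.0805  0.2813] [-1.7983e+02 -1.0000e-02  7.0990e+01] relay z 0.0936 F soc [-3.8  4.6 -3.1] 0.02608628940273946 [ 1.25  0.53 -0.18]
```

Request:
servo_tool --plan '[{"xyz": [-0.2,0,1],"twist": [0,0,0],"jaw": 1},{"xyz": [-0.3,0,1.8],"twist": [0,0,0],"jaw": 1},{"xyz": [-0.3,0,2.4],"twist": [0,0,0],"jaw": 1},{"xyz": [-0.3,0,2.8],"twist": [0,0,0],"jaw": 1},{"xyz": [-0.3,0,3.1],"twist": [0,0,0],"jaw": 1},{"xyz": [-0.3,0,3.3],"twist": [0,0,0],"jaw": 1},{"xyz": [-0.3,0,3.4],"twist": [0,0,0],"jaw": 1},{"xyz": [-0.3,0,3.4],"twist": [0,0,0],"jaw": 1}]'

```text
time_s: 13.37
tool_pos: [0.454, -0.0265, 0.2505]
tool_rot: [-179.7, 0.0, 71.0]
force: [-10.8, 3.7, 12.3]
grip_width: 0.0257
grasp_force: 12.0
```

```bash
python3 st.py
```

```text
13.3667 [-0.0008 -0.0838  0.2505] [-1.7973e+02  3.0000e-02  7.1030e+01] relay z 0.0628 F soc [-11.4  -0.1  12.3] 0.02571338046783653 [ 0.72  2.18 -0.07]
```

Request:
servo_tool --plan '[{"xyz": [0,0.05,0.1],"twist": [0,0,0],"jaw": 1},{"xyz": [0,0.05,0.2],"twist": [0,0,0],"jaw": 1},{"xyz": [0,0.05,0.2],"twist": [0,0,0],"jaw": 1}]'

```text
time_s: 13.62
tool_pos: [0.4541, -0.0266, 0.2484]
tool_rot: [-179.7, 0.0, 71.0]
force: [-11.0, 4.5, 13.8]
grip_width: 0.0259
grasp_force: 12.0
```

```bash
python3 st.py
```

```text
13.6167 [-0.0006 -0.0838  0.2484] [-1.7966e+02  4.0000e-02  7.1030e+01] relay z 0.0607 F soc [-11.9   0.6  13.8] 0.02593141849310668 [ 0.85  2.56 -0.07]
```

Force levels off at about 13 N while z creeps, so the pads are slipping against a stop. I'll let go, rise, and confirm with a light press on top of the knob using closed fingers.

Request:
servo_tool --plan '[{"xyz": [0,0,0],"twist": [0,0,0],"jaw": 0.6},{"xyz": [0,0,0],"twist": [0,0,0],"jaw": 0.4},{"xyz": [0,0,0],"twist": [0,0,0],"jaw": 0.4},{"xyz": [0,0,-1],"twist": [0,0,0],"jaw": 0.4},{"xyz": [0,0,-4],"twist": [0,0,0],"jaw": 0.4},{"xyz": [0,0,-6],"twist": [0,0,0],"jaw": 0.8},{"xyz": [0,0,-6],"twist": [0,0,0],"jaw": 1},{"xyz": [0,0,-6],"twist": [0,0,0],"jaw": 1},{"xyz": [0,0,-6],"twist": [0,0,0],"jaw": 1},{"xyz": [0,0,-6],"twist": [0,0,0],"jaw": 1}]'

```text
time_s: 14.45
tool_pos: [0.4548, -0.027, 0.3069]
tool_rot: [-179.9, 0.1, 71.0]
force: [-0.5, 0.0, -0.3]
grip_width: 0.0265
grasp_force: 0.0
```

Request:
servo_tool --plan '[{"xyz": [0,0,0.5],"twist": [0,0,0],"jaw": 1},{"xyz": [0,0,1],"twist": [0,0,0],"jaw": 1},{"xyz": [0,0,1.4],"twist": [0,0,0],"jaw": 1},{"xyz": [0,0,1.8],"twist": [0,0,0],"jaw": 1},{"xyz": [0,0,2.1],"twist": [0,0,0],"jaw": 1},{"xyz": [0,0,2.2],"twist": [0,0,0],"jaw": 1},{"xyz": [0,0,2.2],"twist": [0,0,0],"jaw": 1}]'

```text
time_s: 15.03
tool_pos: [0.455, -0.0269, 0.2851]
tool_rot: [-180.0, 0.0, 71.0]
force: [-0.8, 0.3, 0.5]
grip_width: 0.0003
grasp_force: 0.0
```

```bash
python3 st.py
```

```text
15.0333 [ 0.0003 -0.0839  0.2851] [-1.7997e+02  3.0000e-02  7.0990e+01] relay z 0.0974 F soc [-0.8  0.   0.5] 0.0003176752987031733 [-0.06  0.12 -0.03]
```

Tips are at z = 103 mm with no contact yet. A shut knob's top should be at 101 mm.

Request:
servo_tool --plan '[{"xyz": [0,0,0.1],"twist": [0,0,0],"jaw": 1},{"xyz": [0,0,0.2],"twist": [0,0,0],"jaw": 1},{"xyz": [0,0,0.3],"twist": [0,0,0],"jaw": 1},{"xyz": [0,0,0.3],"twist": [0,0,0],"jaw": 1}]'

```text
time_s: 15.37
tool_pos: [0.4554, -0.0269, 0.2834]
tool_rot: [180.0, -0.0, 71.0]
force: [-2.3, 0.2, 5.6]
grip_width: 0.0005
grasp_force: 2.8
```

```bash
python3 st.py
```

```text
15.3667 [ 0.0008 -0.0838  0.2834] [ 1.7999e+02 -3.0000e-02  7.0990e+01] relay z 0.0957 F soc [-2.2 -0.5  5.6] 0.0005102999232711159 [-0.07  0.57 -0.  ]
```

The contact is firm at z = 101.4 mm, where a shut knob belongs. One small extra press, then I'll retreat and look.

Request:
servo_tool --plan '[{"xyz": [0,0,0.1],"twist": [0,0,0],"jaw": 1},{"xyz": [0,0,0.1],"twist": [0,0,0],"jaw": 1},{"xyz": [0,0,0.1],"twist": [0,0,0],"jaw": 1}]'

```text
time_s: 15.62
tool_pos: [0.4555, -0.027, 0.2832]
tool_rot: [-180.0, -0.1, 71.0]
force: [-5.4, 0.0, 12.7]
grip_width: 0.0005
grasp_force: 6.2
```

Request:
servo_tool --plan '[{"xyz": [0,0,-1],"twist": [0,0,0],"jaw": 1},{"xyz": [0,0,-4],"twist": [0,0,0],"jaw": 1},{"xyz": [0,0,-8],"twist": [0,0,0],"jaw": 1},{"xyz": [0,0,-12],"twist": [0,0,0],"jaw": 1},{"xyz": [0,0,-15],"twist": [0,0,0],"jaw": 1},{"xyz": [0,0,-15],"twist": [0,0,0],"jaw": 1},{"xyz": [0,0,-15],"twist": [0,0,0],"jaw": 1},{"xyz": [0,0,-15],"twist": [0,0,0],"jaw": 1}]'

```text
time_s: 16.28
tool_pos: [0.4549, -0.0269, 0.4311]
tool_rot: [-180.0, -0.0, 71.0]
force: [-0.2, 0.0, -0.2]
grip_width: 0.0004
grasp_force: 0.0
```

```bash
python3 - <<'E'
from cell import env
import cv2
s=env.read_camera("scene")["img"]
cv2.imwrite("pics/z.png",cv2.resize(s[150:390,150:470],None,fx=2.5,fy=2.5,interpolation=cv2.INTER_CUBIC)[:,:,::-1])
E
```

```text
(no output)
```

View pics/z.png

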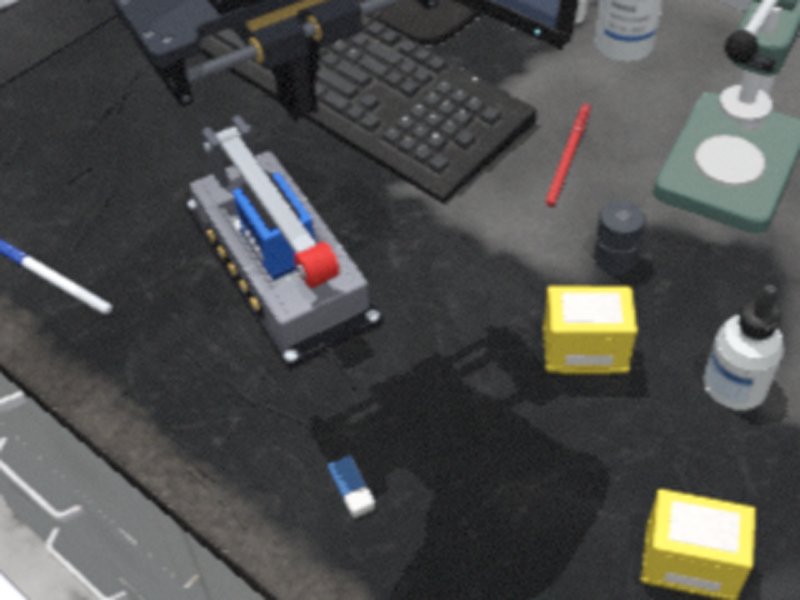

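The lever lies level over the seated blue relay with its knob at (318,264). The bottle, case and eraser have not moved, and the gripper is clear, so I'm handing in.

```bash
python3 -c "
from cell import env
print(env.sign_off())"
```

```text
the job is handed in; nothing more can be done
None
```

The blue relay is fully seated in the socket and the locking lever is shut over it; the gripper is clear, the bystanders weren't touched, and I handed the job in at about 16 s.

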